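# Switch the microscope lamp to its green filter

### The job

On the white microscope light source, pull the sprung blue selector knob straight up out of its notch, turn it until its white pointer line faces the green filter window, and let it snap fully down into that notch, then let go. Leave the black dial of the grey mixer as it is set.

Things in the scene. Friction and masses are not known exactly. Their poses are not given: they have to be found in the camera images.
- selector_grip (a point): Grip point of the blue knob on the light source's top: on its upright turning axis, midway along and across its bar handle (50 long, 14 wide, 38 tall), 142 mm above the table when seated, 17 mm below the bar's top, 22 mm above the round skirt (60 diameter, 6 thick) under the bar. z up, x along the bar to the end with the white pointer line, y across: pinch the 14 mm from above.
- green_filter: Green round window (20 mm, steel rim 24 mm), origin at its centre, in the top of the light source (white box 190 x 200, 100 mm tall), 46 mm from the knob's axis. The knob starts facing the white middle window; the green one is 60 degrees to its left or right (varies), an amber one on the other side. Stops are 10 degrees past these two.
- selector_pull (a joint): Lift of the blue knob in m: 0 fully seated in a notch (one notch per window), about 0.008 with its pin resting on the steel crown between notches, 0.020 at the upper stop. From 0.009 up it turns freely either way. A spring pulls it down with 4 N seated, 8 N at the stop; chamfered notch mouths draw the pin in from up to 15 degrees off.
- mixer_dial (a joint): Setting of the ordinary black dial (bar grip 30 x 14 mm, top about 120 mm above the table) on the grey mixer (200 x 160 mm, 76 mm tall, white round plate with a glass beaker): rad, 0 as found, growing as it turns clockwise from above. Not to be turned.

How it is judged:
By the outcome, as a careful person would: the job done as asked, in the order asked, and still so for the second after the job is handed in, with the robot touching nothing.
It also fails if it takes over 38 s, if anything falls off the work surface, if the arm or the gripper's body presses on something with over 40 N, if the wrist force passes 120 N, or if a joint passes its speed limit or range.

### The arm

A 7-joint arm with a two-finger parallel gripper is mounted at the origin on the work surface. World frame = base frame: x ahead of the robot, y to its left, z up, the work surface at z = 0. Lengths are in m, angles in rad, forces in N, time in s.
With the tool pointing down it reaches from about 0.35 to 0.9 m from the base axis. Payload 8.1 kg.
Tool frame: the origin (TCP) lies midway between the tips of the shut fingers; the grasp point (between the pads) lies 19 mm behind it; z points along the fingers, y is the direction in which the jaws open and shut (so a half turn about z gives the same grasp; the last joint's range is limited). The gripper opens to 92 mm and grips with 3 to 60 N. Pads are 19 mm wide; open, the fingers measure 130 mm over their backs; the gripper's body (75 mm by 190 mm) begins 47 mm behind the grasp point.
Start: joints at [1.114, 0.434, 0.025, 1.573, -0.012, 1.134, -0.075], TCP at [0.217, -0.586, 0.227] pointing down, gripper open.
Joint ranges: [-2.62, 2.62], [-0.44, 2.09], [-1.27, 1.32], [0.08, 2.57], [-1.32, 4.46], [0.12, 2], [-2.74, 2.74]. Speed limits (rad/s): [2.22, 2.22, 3.01, 3.01, 3.14, 3.14, 3.14].

### API

Orientations are given as a unit quaternion [w, x, y, z].
In Python, from plant import ctrl, viewer, ticket gives the robot as it stands.
- The arm moves only by the tool play_rows, never from a script. Its argument "steps" is a list that holds one entry, the list of rows, each a list of 5 numbers: the closure, from 0 (fully open) to 1 (shut), then the shift along the world's x, y, z in cm, then the turn about the world's z in rad. In form: [[[gripper, tx, ty, tz, turn], ...]]. A call has 1 to 8 rows; each row is the pose to reach, as a shift and turn from the pose commanded when the call began; what a row does not reach only later rows make up. A row lasts 1/8 s, in which the tool goes at most 62.5 mm and 10.7 degrees, less where a joint would pass 70% of its speed; a pose out of reach is approached as far as the arm can. A call with a gripper value outside its range is refused whole. The fingers move at their own pace and stop on an object; the grip force is fixed at half the most. Time passes only in rows, so rows that repeat a pose let the fingers close. It gives the time, the measured TCP pose, the force and the opening at its end, in the units of the state.
- ctrl.get_state(): the state, without advancing time (a new reading comes with each control period).
- viewer.get_image(name): name is "side" or "top"; returns a dict with "pixels" (420x560x3 uint8, red, green, blue), "fx", "fy", "cx", "cy" (pixels), "R" (3x3) and "t" (3): a world point X has camera coordinates R X + t. Camera axes: x right, y down, z forward; pixel columns grow to the right and rows downward; lengths in m; the calibration is good to about 2 mm. A picture is of the moment at which its call begins. There is no depth.
- ticket.job_done(): hands the job in, once; it reports no verdict.
Trained networks look in the newest picture that a camera, given by its name, has taken for a name from the list of things; names that differ only in an ending like _2 or _b are one class to them, and where a whole thing is asked for, a point or a joint stands for the part that bears it (a point fixed in the world has none). Each returns a list of dicts, best first, with "conf" (0 to 1); they miss things now and then, are a little off and sometimes report something else, mostly with a low value. They report only what shows in the picture. A call takes as long as a camera call.
- viewer.cut_out(camera, name): "mask" (420x560 bool, what is visible of it) and "position" ([column, row] in pixels, amid what is visible of it).
The state is a dict: "clock": time; "joint_positions": joint angles; "dq": joint speeds; "joint_torque": joint torques, N m; "eef_pos": TCP position; "ee_rot": TCP orientation; "force": force on the tool from outside, world axes, zero at the start; "ft_torque": the same for the moment, N m; "width": finger opening in m.
Only numpy, scipy, OpenCV 4.12 (cv2) and the standard library are available. Lean on these libraries where they do the work, as an engineer would, in place of code of your own. Each camera call takes 0.05 s, during which the arm holds its last target. There are 200 camera calls.

## Working session

There is one attempt and no reset: what is moved stays moved. The work goes in short steps, Python scripts to look and compute and a tool call to move; the robot and the scene stay as the last step left them, time stands still between calls to the robot, and variables do not carry over. Pictures are saved under pics/ and viewed, about 8 in all and at most 12, crops included, and the job is handed in when it is done.

Besides the shell and the picture viewer there is one more tool, called after "Call:" as name([rows], argument=value, ...), one row to a line, values as JSON. play_rows: Moves the arm, as the interface text tells. Its arguments: {"type":"object","properties":{"steps":{"type":"array","items":{"type":"array","items":{"type":"array","items":{"type":"number"}}}}},"required":["steps"]}

```bash
mkdir -p pics; cat > h.py <<'E'
import numpy as np, cv2
from plant import ctrl, viewer, ticket
def ray(im,p):
    R=np.array(im["R"]);t=np.array(im["t"])
    d=R.T@np.array([(p[0]-im["cx"])/im["fx"],(p[1]-im["cy"])/im["fy"],1]);return -R.T@t,d
def at(im,p,z):
    c,d=ray(im,p);return c+d*(z-c[2])/d[2]
def proj(im,X):
    c=np.array(im["R"])@X+np.array(im["t"]);return np.array([im["fx"]*c[0]/c[2]+im["cx"],im["fy"]*c[1]/c[2]+im["cy"]])
def save(im,n,crop=None,s=1):
    a=im["pixels"][:,:,::-1]
    if crop: x0,y0,x1,y1=crop;a=a[y0:y1,x0:x1]
    cv2.imwrite("pics/"+n,cv2.resize(a,None,fx=s,fy=s,interpolation=cv2.INTER_CUBIC))
E
python3 - <<'E'
from h import *
s=ctrl.get_state();print(s["clock"],s["eef_pos"],s["ee_rot"],s["force"],s["width"])
ims={}
for c in("top","side"):
    im=viewer.get_image(c);save(im,c+"0.png");print(c,np.round(-np.array(im["R"]).T@im["t"],3))
    for n,z in(("selector_grip",.142),("green_filter",.1),("mixer_dial",.11)):
        for r in viewer.cut_out(c,n)[:2]:print(n,round(r["conf"],2),r["position"],r["mask"].sum(),np.round(at(im,r["position"],z),3))
E
```

```text
0.0 [ 0.21630735 -0.58581338  0.22592599] [-7.83353226e-04  9.84397541e-01  1.75956863e-01 -2.22239376e-04] [ 0.15841493 -0.60050167  0.13847347] 0.09204391647649916
top [ 0.387 -0.03   0.859]
selector_grip 0.86 [397.8, 222.6] 956 [ 0.562 -0.206  0.142]
mixer_dial 0.5 [150.4, 246.1] 330 [0.487 0.204 0.11 ]
side [0.429 0.627 0.863]
selector_grip 0.81 [299.3, 131.8] 638 [ 0.568 -0.191  0.142]
mixer_dial 0.7 [304.7, 328.2] 432 [0.484 0.221 0.11 ]
```

View pics/top0.png

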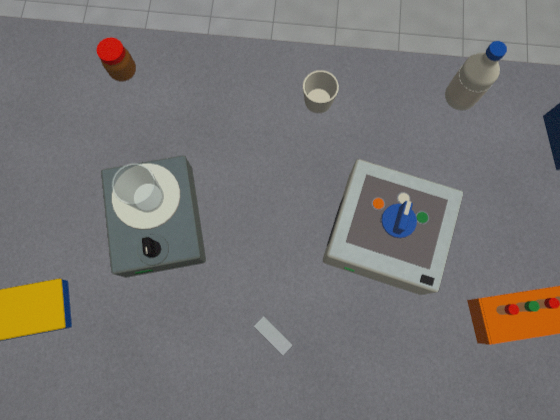

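View pics/side0.png

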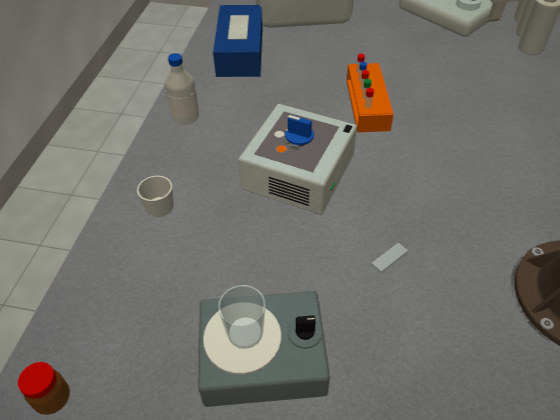

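The top view shows the blue knob at about (400,219), pointing to the white window (404,198). Green is to the right at (422,217) and amber to the left at (378,203), so green is a clockwise turn. Next I'll measure precisely.

```bash
python3 - <<'E'
from h import *
im=viewer.get_image("top");save(im,"crop1.png",(320,155,470,295),5)
a=im["pixels"].astype(int);x0,y0,x1,y1=355,180,450,260
r,g,b=a[...,0],a[...,1],a[...,2]
box=np.zeros(r.shape,bool);box[y0:y1,x0:x1]=1
P={}
for n,m in(("green",(g>r+40)&(g>b+30)),("amber",(r>b+90)),("blue",(b>r+50))):
    ys,xs=np.where(m&box);P[n]=(xs.mean(),ys.mean());print(n,len(xs),P[n],xs.min(),xs.max(),ys.min(),ys.max(),np.round(at(im,P[n],.1),4))
G,A=at(im,P["green"],.1)[:2],at(im,P["amber"],.1)[:2]
print("dist",np.linalg.norm(G-A),"expect",2*.046*np.sin(np.pi/3))
mid=(G+A)/2;u=(A-G)/np.linalg.norm(A-G);f=np.array([u[1],-u[0]])
if f[0]<0:f=-f
c=mid-f*.023;print("axis",c,"white",c+f*.046,"heading deg",np.degrees(np.arctan2(f[1],f[0])))
print(proj(im,np.r_[c,.159]),proj(im,np.r_[c,.12]),proj(im,np.r_[c+f*.046,.1]),proj(im,np.r_[c+f*.025,.159]))
s=viewer.get_image("side");save(s,"crop2.png",(230,95,370,215),5)
print("side",proj(s,np.r_[c,.159]),proj(s,np.r_[c+f*.025,.159]),proj(s,np.r_[c-f*.025,.159]),proj(s,np.r_[A,.1]),proj(s,np.r_[G,.1]))
E
```

```text
green 95 (np.float64(421.9263157894737), np.float64(216.96842105263158)) 417 427 212 222 [ 0.5869 -0.2576  0.1   ]
amber 95 (np.float64(377.9894736842105), np.float64(203.06315789473683)) 373 383 198 208 [ 0.6044 -0.1796  0.1   ]
blue 782 (np.float64(398.86445012787726), np.float64(220.38491048593352)) 382 416 201 237 [ 0.5767 -0.2176  0.1   ]
dist 0.07986781702326169 expect 0.07967433714816835
axis [ 0.57322585 -0.21355256] white [ 0.61810342 -0.22365224] heading deg -12.683097991465953
[405.64472673 214.26324216] [399.41512791 219.58372706] [403.26067838 198.0193603 ] [409.59229182 200.10831744]
side [298.75429717 117.85240554] [287.38267671 114.66661791] [310.2689591 121.0782666] [280.517021   148.81404267] [295.81170378 125.55598664]
```

View pics/crop1.png

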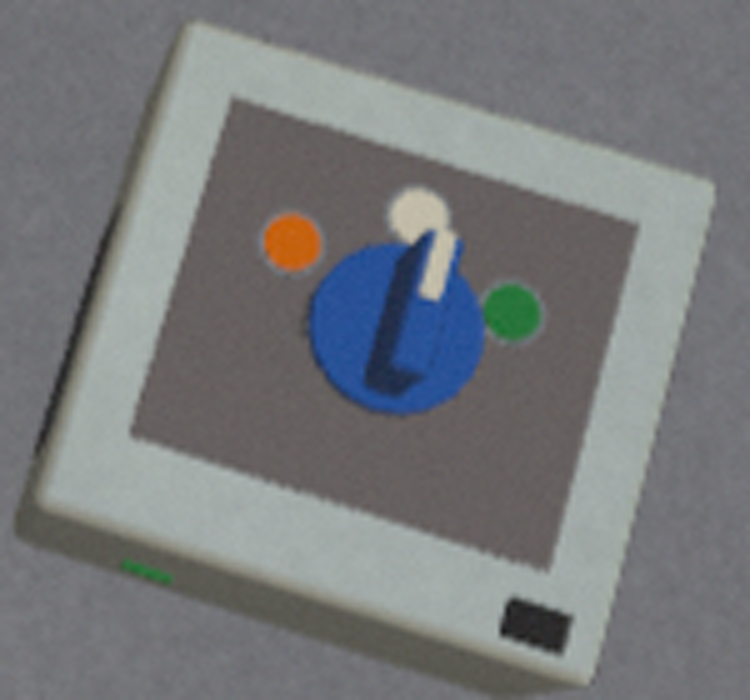

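View pics/crop2.png

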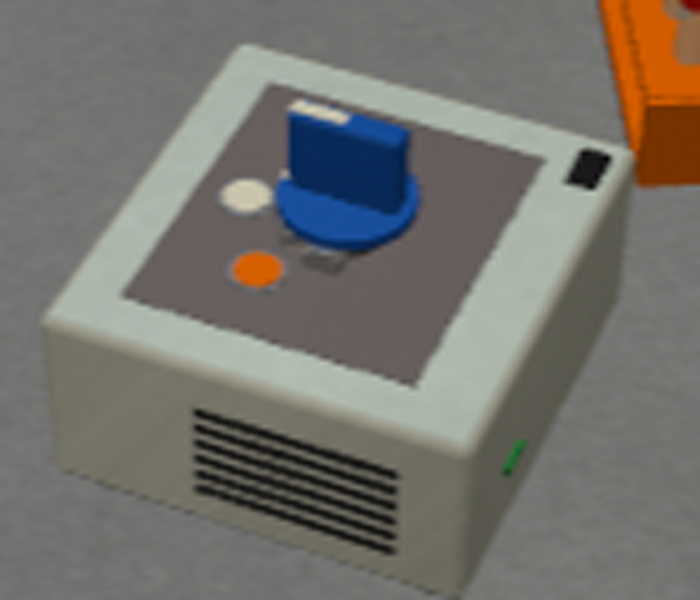

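Call:
play_rows([
  [[0,35.6,37.3,0,1.4],[0,35.6,37.3,0,1.4],[0,35.6,37.3,0,1.4],[0,35.6,37.3,0,1.4],[0,35.6,37.3,0,1.4],[0,35.6,37.3,0,1.4],[0,35.6,37.3,0,1.4],[0,35.6,37.3,0,1.4]],
])

```text
clock: 1.5
eef_pos: [0.5629, -0.2234, 0.227]
ee_rot: [0.0, 0.638, 0.77, 0.0]
force: [0.7, -0.1, 0.1]
width: 0.092
```

Call:
play_rows([
  [[0,0.9,1.0,0,1.16],[0,0.9,1.0,0,1.16],[0,0.9,1.0,0,1.16],[0,0.9,1.0,0,1.16],[0,0.9,1.0,0,1.16],[0,0.9,1.0,0,1.16],[0,0.9,1.0,0,1.16],[0,0.9,1.0,0,1.16]],
])

```text
clock: 2.5
eef_pos: [0.5707, -0.2147, 0.2267]
ee_rot: [0.0, 0.115, 0.993, 0.0]
force: [-0.6, -0.3, -1.2]
width: 0.0919
```

```bash
python3 - <<'E'
from h import *
s=ctrl.get_state();q=s["ee_rot"];print(s["clock"],s["eef_pos"],np.degrees(2*np.arctan2(q[2],q[1]))-90,np.round(s["joint_positions"],2),s["force"])
im=viewer.get_image("side");save(im,"s1.png",(200,20,400,180),4)
E
```

```text
2.5 [ 0.57070291 -0.21473686  0.22670192] 76.74872753097594 [ 0.73  0.5  -0.68  1.57  0.33  1.19  1.32] [-0.63715515 -0.32001831 -1.19266098]
```

View pics/s1.png

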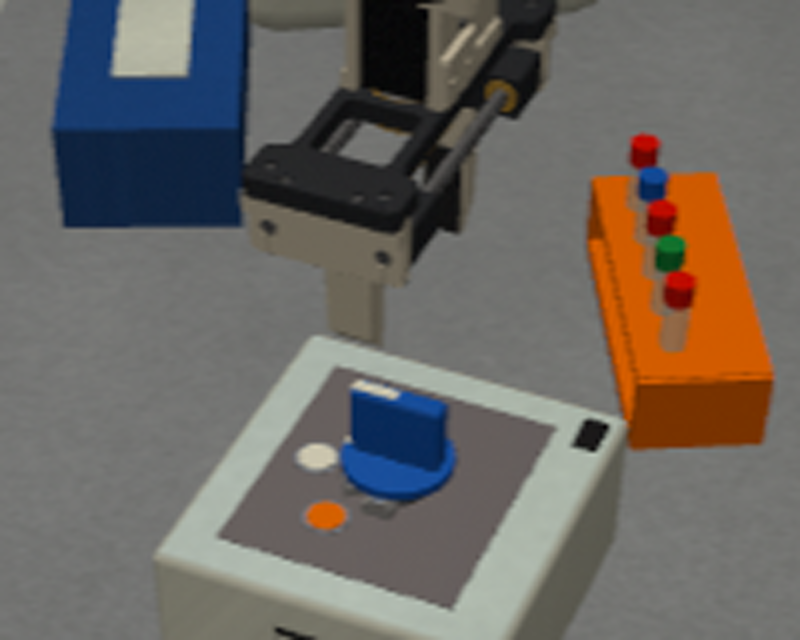

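The gripper stands above the bar with the jaws across it. Next I descend and close.

Call:
play_rows([
  [[0,0.1,0.1,-3,0.01],[0,0.1,0.1,-6,0.01],[0,0.1,0.1,-8,0.01],[0,0.1,0.1,-9.7,0.01],[0,0.1,0.1,-9.7,0.01],[0,0.1,0.1,-9.7,0.01]],
])

```text
clock: 3.3
eef_pos: [0.5723, -0.2136, 0.1305]
ee_rot: [0.001, 0.109, 0.994, -0.0]
force: [-0.6, 0.4, 1.5]
width: 0.0916
```

```bash
python3 - <<'E'
from h import *
s=ctrl.get_state();q=s["ee_rot"];print(s["clock"],s["eef_pos"],np.degrees(2*np.arctan2(q[2],q[1]))-90,s["force"])
im=viewer.get_image("top");save(im,"t2.png",(320,120,470,260),4)
E
```

```text
3.3 [ 0.57232079 -0.21357858  0.13053464] 77.49345945138384 [-0.56209334  0.37147524  1.50846947]
```

View pics/t2.png

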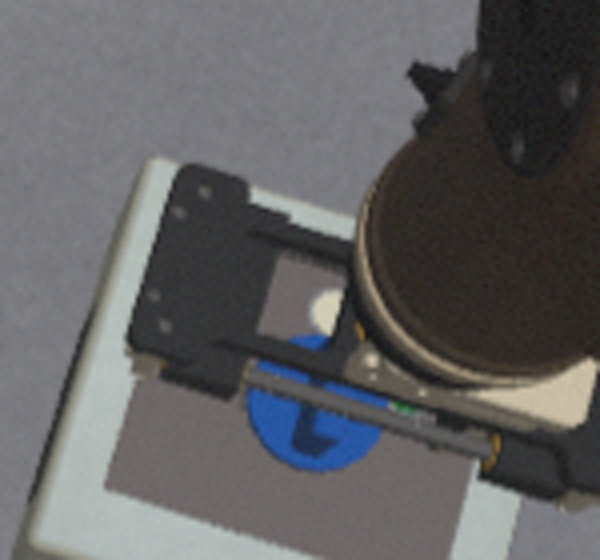

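The fingers straddle the bar and have a clear gap on both sides. Closing now.

Call:
play_rows([
  [[0,0,0,-0.2,0],[0.6,0,0,-0.2,0],[1,0,0,-0.2,0],[1,0,0,-0.2,0],[1,0,0,-0.2,0],[1,0,0,-0.2,0],[1,0,0,-0.2,0],[1,0,0,-0.2,0]],
])

```text
clock: 4.35
eef_pos: [0.5718, -0.2136, 0.1277]
ee_rot: [0.0, 0.109, 0.994, 0.0]
force: [0.5, -1.1, 0.3]
width: 0.0265
```

Call:
play_rows([
  [[1,0,0,0,0],[1,0,0,0,0],[1,0,0,0,0],[1,0,0,0,0]],
])

```text
clock: 4.85
eef_pos: [0.5719, -0.2127, 0.1278]
ee_rot: [0.0, 0.108, 0.994, 0.001]
force: [0.9, 4.6, -0.5]
width: 0.0135
```

Gripped. Now I lift 14 mm, easing about 1 mm in y to relieve the side force.

Call:
play_rows([
  [[1,0,0.1,0.4,0],[1,0,0.1,0.8,0],[1,0,0.1,1.2,0],[1,0,0.1,1.4,0],[1,0,0.1,1.4,0],[1,0,0.1,1.4,0]],
])

```text
clock: 5.6
eef_pos: [0.5719, -0.2126, 0.1417]
ee_rot: [0.0, 0.109, 0.994, 0.0]
force: [4.3, 2.7, -8.0]
width: 0.0138
```

```bash
python3 - <<'E'
from h import *
s=ctrl.get_state();q=s["ee_rot"];print(s["clock"],s["eef_pos"],np.degrees(2*np.arctan2(q[2],q[1]))-90,s["force"],s["ft_torque"],s["width"])
im=viewer.get_image("side");save(im,"s3.png",(230,60,370,180),5)
E
```

```text
5.6 [ 0.57186896 -0.21263298  0.14168515] 77.51499991149751 [ 4.30125623  2.70638698 -8.0013578 ] [ 7.55669477e-01 -1.16269867e+00  5.34368608e-04] 0.013828897429168766
```

View pics/s3.png

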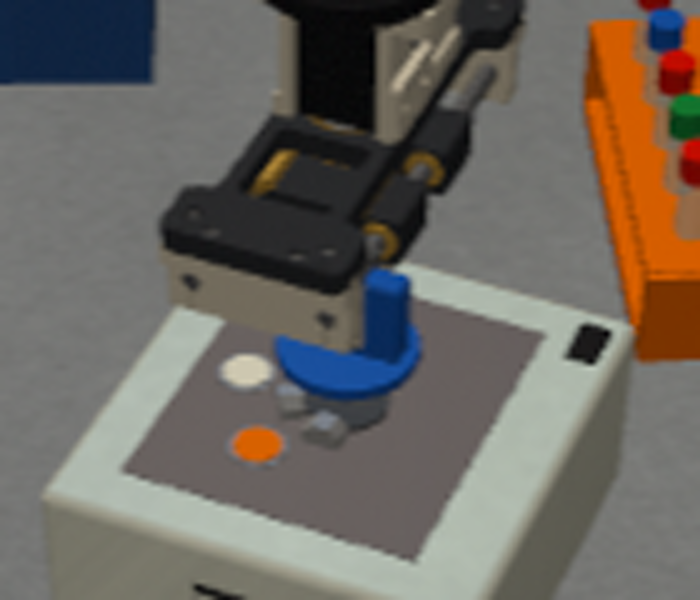

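The knob is lifted clear, with the skirt raised and about 8 N of spring force. Now I turn it 60° clockwise toward green.

Call:
play_rows([
  [[1,0.05,0,0,-0.15],[1,0.05,0,0,-0.3],[1,0.05,0,0,-0.45],[1,0.05,0,0,-0.6],[1,0.05,0,0,-0.75],[1,0.05,0,0,-0.9],[1,0.05,0,0,-1.045],[1,0.05,0,0,-1.045]],
])

```text
clock: 6.65
eef_pos: [0.5715, -0.213, 0.1414]
ee_rot: [-0.0, 0.59, 0.807, -0.001]
force: [0.6, 0.5, -7.7]
width: 0.0135
```

Call:
play_rows([
  [[1,0,0,0,0],[1,0,0,0,0]],
])

```text
clock: 6.9
eef_pos: [0.5715, -0.213, 0.1414]
ee_rot: [-0.001, 0.59, 0.808, -0.0]
force: [-0.4, 0.1, -7.7]
width: 0.0137
```

```bash
python3 - <<'E'
from h import *
s=ctrl.get_state();q=s["ee_rot"];print(s["clock"],s["eef_pos"],np.degrees(2*np.arctan2(q[2],q[1]))-90,s["force"],s["ft_torque"],s["width"])
im=viewer.get_image("side");save(im,"s4.png",(230,60,370,180),5)
E
```

```text
6.9 [ 0.57150391 -0.21301295  0.14140307] 17.722800497959994 [-0.40130549  0.12909793 -7.69236664] [ 0.00190179 -0.04966265  0.00083442] 0.013676044074280861
```

View pics/s4.png

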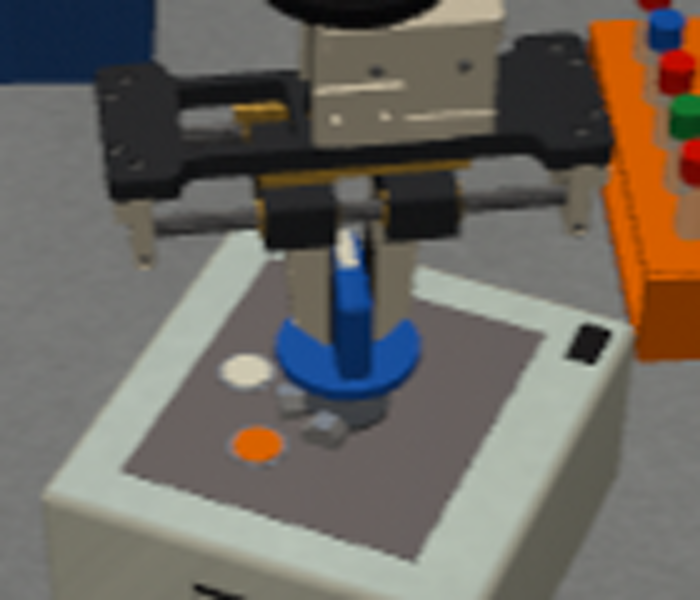

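The knob has turned with the tool, and the pointer now faces away toward green. Lowering it into the notch.

Call:
play_rows([
  [[1,0,0,-0.4,0],[1,0,0,-0.8,0],[1,0,0,-1.1,0],[1,0,0,-1.35,0],[1,0,0,-1.35,0],[1,0,0,-1.35,0]],
])

```text
clock: 7.7
eef_pos: [0.5716, -0.213, 0.128]
ee_rot: [-0.0, 0.59, 0.807, -0.0]
force: [-5.1, -1.8, -5.0]
width: 0.0135
```

Call:
play_rows([
  [[0.85,0,0,0,0],[0.7,0,0,0,0],[0.5,0,0,0,0],[0.3,0,0,0,0],[0.3,0,0,0,0],[0.3,0,0,0,0],[0.3,0,0,0,0],[0.3,0,0,0,0]],
])

```text
clock: 8.7
eef_pos: [0.5722, -0.2126, 0.1282]
ee_rot: [0.0, 0.59, 0.807, 0.0]
force: [-0.3, -0.4, -0.3]
width: 0.0639
```

Call:
play_rows([
  [[0.3,0,0,3,0],[0.3,0,0,7,0],[0.3,0,0,12,0],[0.3,-6,0,14,0],[0.3,-12,0,14,0],[0.3,-18,0,14,0],[0.3,-18,0,14,0],[0.3,-18,0,14,0]],
])

```text
clock: 9.7
eef_pos: [0.3927, -0.2128, 0.2688]
ee_rot: [0.001, 0.59, 0.807, 0.0]
force: [0.3, -0.4, -0.3]
width: 0.0644
```

```bash
python3 - <<'E'
from h import *
s=ctrl.get_state();print(s["clock"],s["eef_pos"],s["force"],s["width"])
im=viewer.get_image("side");save(im,"s5.png",(230,60,370,180),4)
t=viewer.get_image("top");save(t,"t5.png",(320,155,470,295),4)
a=cv2.imread("pics/s5.png");b=cv2.imread("pics/t5.png");h=min(a.shape[0],b.shape[0])
o=np.hstack([a[:h],b[:h]]);cv2.imwrite("pics/both5.png",cv2.resize(o,None,fx=.68,fy=.68))
# top of bar and skirt predicted in side image, seated vs 8mm up
for l in(0,.008):print(l,[np.round(proj(im,np.array([.572,-.213,z+l])),1) for z in(.159,.12)])
r=viewer.cut_out("side","selector_grip");m=r[0]["mask"];ys,xs=np.where(m);print(r[0]["conf"],xs.min(),xs.max(),ys.min(),ys.max(),len(xs))
print([ (round(d["conf"],2),d["position"]) for d in viewer.cut_out("side","mixer_dial")[:1]])
E
```

```text
9.7 [ 0.39266755 -0.21278963  0.2687751 ] [ 0.25649049 -0.40270251 -0.26085594] 0.06439874436578716
0 [array([299.3, 118.1]), array([299. , 132.9])]
0.008 [array([299.4, 115. ]), array([299.1, 129.9])]
0.84 286 313 111 145 627
[(0.98, [305.7, 326.0])]
```

View pics/both5.png

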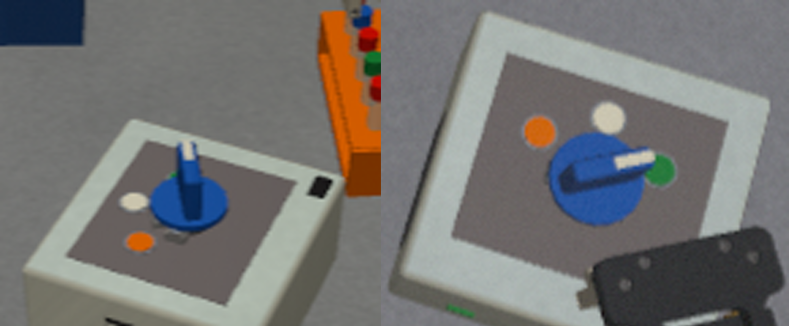

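The pointer faces green. The skirt's lower edge in the side view is back at row 145, where it was when seated at the start; 8 mm up would put it 3 px higher. The arm is clear, so I'm handing in.

```bash
python3 -c "
from h import *
print(ticket.job_done())"
```

```text
the job is handed in; nothing more can be done
None
```

I pinched the blue knob across its bar, lifted it about 14 mm and turned it 60° clockwise to face the green window. I then lowered it into that notch, let go and moved the arm away. The job was handed in at about 10 s on the robot's clock, well under the 38 s limit.

- **Pointer:** the last pictures show the white pointer line facing the green window.
- **Seating:** the skirt's lower edge in the side view is back at the row where it started. If the pin were resting on the crown, the edge would be about 3 pixels higher.
- **Clearance and forces:** the gripper is open and clear of the light source. The readings I took during the job never exceeded about 9 N.
- **Mixer dial:** the arm never went near the mixer. The trained network's position for the dial differed by about 2 pixels from its first, less confident reading, which is within its error. I didn't compare the dial's angle separately.

No check failed.

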